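# Mix a sample on the touch mixer

## Robot

A 6-joint arm with a two-finger parallel gripper is mounted at the origin on a cart in front of the work surface, level with it; the furniture and walls round the work are solid. World frame = base frame: x ahead of the robot, y to its left, z up, the work surface at z = 0. Lengths are in m, angles in rad, forces in N, time in s.
With the tool pointing down it reaches from about 0.3 to 0.775 m from the base axis. Payload 14.6 kg.
Tool frame: the origin (TCP) lies between the finger pads, 19 mm behind the fingertips; this is the grasp point; z points along the fingers, y is the line along which they close (so a half turn about z gives the same grasp; the last joint's range is limited). The gripper opens to 94 mm and grips with 3 to 60 N. Pads are 16 mm wide; open, the fingers measure 119 mm over their backs; the gripper's body (75 mm by 177 mm) begins 78 mm behind the grasp point.
Start: joints at [-1.199, 0.3, 1.521, -0, 1.321, -0.067], TCP at [0.234, -0.498, 0.224] pointing down, gripper open.
Joint ranges: [-3.03, 3.03], [-0.79, 2.21], [0.23, 2.52], [-1.04, 4.18], [0, 3.07], [-2.55, 2.55]. Speed limits (rad/s): [2.22, 2.22, 2.57, 3.14, 3.14, 3.14].

## Interface

Orientations are given as [roll, pitch, yaw] about the fixed x, y, z axes, in that order (R = Rz(yaw) Ry(pitch) Rx(roll)).
In Python, from station import ctrl gives the robot as it stands. The module is installed in compiled form; this text tells all that it offers.
- The arm moves only by the tool servo_tool, never from a script. Its argument "motion" is a list of rows, each a list of 5 numbers: the closure, from 0 (fully open) to 1 (shut), then the shift along the world's x, y, z in cm, then the turn about the world's z in degrees. A call has 1 to 20 rows; each row is the pose to reach, as a shift and turn from the pose commanded when the call began; what a row does not reach only later rows make up. A row lasts 1/8 s, in which the tool goes at most 62.5 mm and 10.7 degrees, less where a joint would pass 70% of its speed; a pose out of reach is approached as far as the arm can. A call with a gripper value outside its range is refused whole. The fingers move at their own pace and stop on an object; "squeeze" is the grip in N (left out, the last holds). Time passes only in rows, so rows that repeat a pose let the fingers close. It gives the time, the measured TCP pose, the force, the opening and the grip force at its end, in the units of the state.
- ctrl.get_obs(): the state, without advancing time (a new reading comes with each control period).
- ctrl.camera(name): name is "side" or "top" or "wrist"; returns a dict with "image" (400x640x3 uint8, red, green, blue), "fx", "fy", "cx", "cy" (pixels), "camera_from_world" (4x4, takes a point from world to camera coordinates); the wrist camera has in their place "hand_eye" (4x4, takes a point from camera to tool coordinates, whose origin is the TCP and whose axes are the flange's). Camera axes: x right, y up, looking along -z (the intrinsics and any distortion apply to the point x, -y, -z); pixel columns grow to the right and rows downward; lengths in m; the calibration is good to about 2 mm. A picture is of the moment at which its call begins: read the wrist's pose just before it. There is no depth.
- ctrl.hand_in(): hands the job in; it is judged then, once.
The state is a dict: "time_s": time; "qpos": joint angles; "joint_vel": joint speeds; "tau": joint torques, N m; "ee_pos": TCP position; "eef_rot": TCP orientation; "force": force on the tool from outside, world axes, zero at the start; "moment": the same for the moment, N m; "grip_width": finger opening in m; "grip_force": force on a finger pad.
Only numpy, scipy, OpenCV 4.12 (cv2) and the standard library are available. Lean on these libraries where they do the work, as an engineer would, in place of code of your own. Each camera call takes 0.05 s, during which the arm holds its last target. There are 200 camera calls.

## Task

Mix the red-capped sample on the low blue touch mixer: switch the mixer on at its rocker (white-line end pressed down), lift the red-capped tube out of the green rack, stand its foot in the mixer's black cup and press the cup down with it until it meets its stop. The program finishes like that, still gripping the tube upright and holding the cup firmly but gently against its stop; the other tubes stay in the rack and everything else stays where it is.

Things in the scene. Friction and masses are not known exactly. Their poses are not given: they have to be found in the camera images.
- mixer: low touch mixer, fixed on a 2 mm mat (not the tall grey one at the back): light shell 136 (x) x 104 (y) mm. Origin: underside centre; x from front deck to blue tower, z up. Deck top 38 mm high (x -68 to -13 mm), tower top 58 mm (x -13 to 68, y +-48). On the deck at x -42: black rocker at y -20, fixed black dial (22 mm across, 11 high) at y +30. The black cup is over the tower at x 28, y 0
- mixer_cup (a joint): downward travel of the sprung cup, m: 0 up (as it rests), 0.008 on its hard stop. The spring takes 3 N to start and about 8 N at the stop; 10 to 20 N is a good firm hold, over 40 N damages the drive
- cup_floor (a point): centre of the cup's flat floor, 80.5 mm above the mixer's underside while the cup is up; it moves down with the cup. The cup is a black rubber funnel, 40 mm across outside at the rim, rim 16 mm above the floor; the opening is about 30 mm wide at the rim and narrows to about 19 mm at the floor
- mixer_rocker (a joint): tilt of the rocker, rad: -0.17 off (white-line end up), +0.17 on (white-line end down). It stays where it is left; about 2 N on its end tips it
- rocker_on_end (a point): top of the rocker's white-line end, 3 mm in from its tip, 49 mm above the mixer's underside when off, 44 when on. The rocker is a black paddle 35 mm along the mixer's y, 18 mm wide, proud of the deck; its pivot is 14.5 mm from here towards the mixer's +y (other end: grey ring). Push this end down from above with closed fingertips
- rack: green wire tube rack, 64 (x) x 106 (y) x 62 mm high, fixed on the mat; origin: centre of its underside, z up. 3 x 5 places; the three tubes stand in its middle row, at x 0 and y -41, 0, 41 mm, in 18 mm openings, feet 4 mm above its underside. Grip a tube across the rack's x
- tube_red: the sample: white capped tube with a red cap, 98 mm tall, round, 16.6 mm across, flat foot, cap 17.6 mm across and 18 mm tall; 11 g or so. Origin: centre of its foot, z along it to the cap. The upper 40 mm stand out above the rack
- tube_blue: same tube with a blue cap; stays in the rack
- tube_white: same tube with a white cap; stays in the rack
- tape_roll: roll of cream label tape lying flat, 64 mm across, 19 mm high; origin: centre of its underside. Bystander
- marker_blue: marker pen with a blue cap, lying, 135 mm long, 12 mm thick; origin: centre of its underside. Bystander
- beaker: small white plastic beaker, 44 mm across, 59 mm high; origin: centre of its underside. Bystander
Things that resemble listed ones, but are neither listed nor needed, are in the scene too. Of the things like the tube_red, leave any that is purple; of the rest the smaller one is meant.

How it is judged:
On the way, in this order (a step that is already met when the one before it is completed fails the run):
1. the red-capped tube is lifted clear of the rack (z of tube_red in the frame of rack above 0.064 m), for 0.1 s.
2. its foot stands in the cup (horizontal distance between tube_red and cup_floor below 0.006 m and z of tube_red in the frame of cup_floor below 0.006 m and angle between tube_red's own z axis and vertical below 0.15 rad), for 0.1 s.
At the end, for the whole second after the job is handed in: Through the last second: rocker over +0.08 rad, cup over 7.3 mm down, pressed by the red-capped tube with 7 to 40 N, the tube within 5 mm of the cup centre, within 0.12 rad of upright, gripped (TCP below its top + 8 mm), fingers off the mixer; blue- and white-capped tubes upright in the rack (value of joint mixer_rocker above 0.08 rad and value of joint mixer_cup above 0.0073 m and contact force between tube_red and mixer_cup between 7 and 40 N and contact force between the fingers and mixer below 0.5 N and contact force between the fingers and tube_red above 2 N and z of the grasp point in the frame of tube_red below 0.106 m and horizontal distance between tube_red and cup_floor below 0.005 m and angle between tube_red's own z axis and vertical below 0.12 rad and height (world z) of each of tube_blue, tube_white below 0.02 m and angle between each of tube_blue, tube_white's own z axis and vertical below 0.15 rad); the arm keeps its last pose, push and grip.
It fails at once if the mixer's drive is overloaded (over 45 N on the cup) (contact force between anything else and mixer_cup above 45 N).
It fails at once if another tube is pulled from the rack (distance of any of tube_blue, tube_white from where it was at the start of the episode above 0.03 m).
It fails at once if a bystander is pushed away (distance of any of tape_roll, marker_blue, beaker from where it was at the start of the episode above 0.03 m).
It also fails if it takes over 46 s, if anything falls off the work surface, if the arm or the gripper's body presses on something with over 40 N, if the wrist force passes 120 N, or if a joint passes its speed limit or range.

## Working session

There is one attempt and no reset: what is moved stays moved. The work goes in short steps, Python scripts to look and compute and a tool call to move; the robot and the scene stay as the last step left them, time stands still between calls to the robot, and variables do not carry over. Pictures are saved under pics/ and viewed, at most 10 in all, crops included, and the job is handed in when it is done.

Besides the shell and the picture viewer there is one more tool, called after "Request:" in YAML: its name, and indented under it one key for each argument. servo_tool: Moves the arm, as the interface text tells. Its arguments: {"type":"object","properties":{"motion":{"type":"array","items":{"type":"array","items":{"type":"number"}}},"squeeze":{"type":"number"}},"required":["motion"]}

```bash
mkdir -p pics
python3 - <<'E'
from station import ctrl
import cv2,pickle
o=ctrl.get_obs();print(o)
d={}
for n in("top","side","wrist"):
    d[n]=ctrl.camera(n);cv2.imwrite(f"pics/{n}0.png",d[n]["image"][:,:,::-1])
    print(n,{k:v for k,v in d[n].items() if k!="image"})
pickle.dump(d,open("c0.pkl","wb"))
E
```

```text
{'time_s': 0.0, 'qpos': array([-1.19864344e+00,  3.00478377e-01,  1.52158996e+00, -2.98336157e-05,
        1.32067396e+00, -6.65815430e-02]), 'joint_vel': array([-0.00201377, -0.0004562 , -0.00234591, -0.00138049,  0.00159535,
       -0.00050497]), 'tau': array([-2.51221878e-03, -5.31807017e+01, -3.52741027e+01,  7.06613087e-02,
        2.43224110e-02, -1.46522680e-04]), 'ee_pos': array([ 0.23354962, -0.49768648,  0.22367856]), 'eef_rot': array([-3.14044364e+00, -4.76556597e-05,  4.38741807e-01]), 'force': array([ 0.12171119, -0.51303949,  0.25187573]), 'moment': array([0.01739588, 0.04216081, 0.01154326]), 'grip_force': 0.0, 'grip_width': 0.09375819323946614}
top {'fx': 395.32222527689856, 'fy': 395.32222527689856, 'cx': 320.41532493014955, 'cy': 200.65089311804775, 'camera_from_world': array([[-0.01067946, -0.99985538,  0.01323509,  0.085386  ],
       [ 0.99713119, -0.0096566 ,  0.07507422, -0.55365144],
       [-0.07493556,  0.01399888,  0.99709011, -0.98632296],
       [ 0.        ,  0.        ,  0.        ,  1.        ]])}
side {'fx': 492.69642989521327, 'fy': 492.69642989521327, 'cx': 319.551128529752, 'cy': 195.40461472163162, 'camera_from_world': array([[-0.88403979, -0.46698064, -0.02006826,  0.55753642],
       [ 0.27688698, -0.55779848,  0.78242857, -0.17476505],
       [-0.37657304,  0.68614134,  0.6224169 , -1.03018633],
       [ 0.        ,  0.        ,  0.        ,  1.        ]])}
wrist {'fx': 285.53510629543655, 'fy': 285.53510629543655, 'cx': 317.0723605261846, 'cy': 199.94626508775693, 'hand_eye': array([[-2.25513274e-04,  9.60295167e-01,  2.78985915e-01,
         8.14591904e-02],
       [ 9.99999974e-01,  2.06734247e-04,  9.67338079e-05,
        -2.52664300e-04],
       [ 3.52170651e-05,  2.78985930e-01, -9.60295189e-01,
        -1.60735885e-01],
       [ 0.00000000e+00,  0.00000000e+00,  0.00000000e+00,
         1.00000000e+00]])}
```

View pics/top0.png

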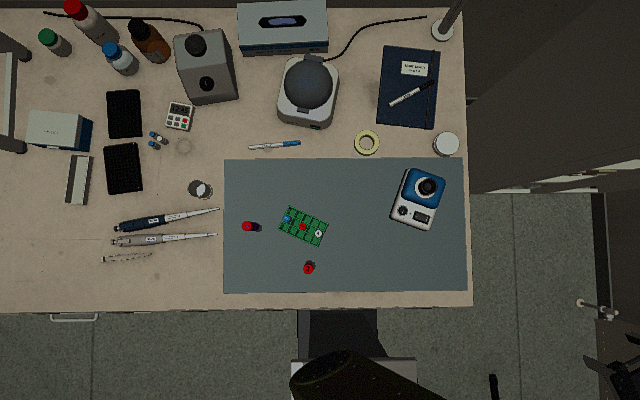

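View pics/side0.png

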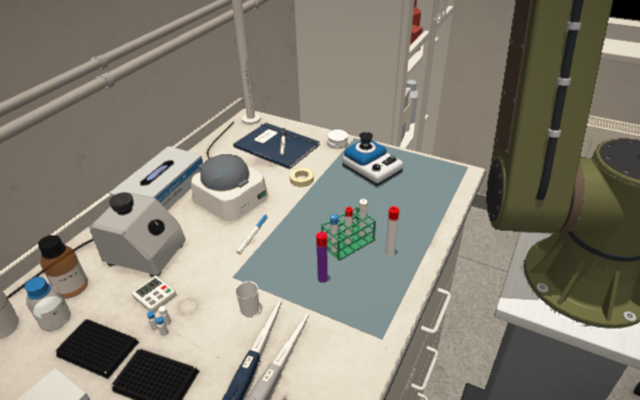

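The top view shows the rack with the target red cap at about (303,226), blue cap at (286,219) and white cap at (318,233). The mixer is at about (418,198) with its cup at (428,186). The loose red-capped tubes are at (249,226), which is purple, and (308,267), which is bigger. The side view agrees.

```bash
cat > h.py <<'E'
import numpy as np,cv2
from scipy.spatial.transform import Rotation as Rn
def cam(c,o=None):
    "rotation, centre of camera in world"
    if "camera_from_world" in c: M=np.linalg.inv(c["camera_from_world"])
    else:
        T=np.eye(4);T[:3,:3]=Rn.from_euler("xyz",o["eef_rot"]).as_matrix();T[:3,3]=o["ee_pos"];M=T@c["hand_eye"]
    return M
def ray(c,u,v,o=None):
    M=cam(c,o);d=M[:3,:3]@np.array([(u-c["cx"])/c["fx"],-(v-c["cy"])/c["fy"],-1]);return M[:3,3],d/np.linalg.norm(d)
def onz(c,u,v,z,o=None):
    p,d=ray(c,u,v,o);return p+d*(z-p[2])/d[2]
def proj(c,P,o=None):
    q=np.linalg.inv(cam(c,o))@np.append(P,1);return np.array([c["cx"]-c["fx"]*q[0]/q[2],c["cy"]+c["fy"]*q[1]/q[2]])
def blobs(img,lo,hi,amin=15):
    h=cv2.cvtColor(img,cv2.COLOR_RGB2HSV);m=cv2.inRange(h,lo,hi)
    n,l,s,ce=cv2.connectedComponentsWithStats(m);return [(s[i,4],ce[i].round(1).tolist(),s[i,:4].tolist()) for i in range(1,n) if s[i,4]>=amin],l
E
python3 - <<'E'
import pickle;from h import *
d=pickle.load(open("c0.pkl","rb"))
t,s=d["top"],d["side"]
for c in(t,s):
    print("red",blobs(c["image"],(0,150,60),(8,255,255))[0]); print("blue",blobs(c["image"],(98,140,60),(115,255,255))[0])
for n,u,v in(("red",303,226),("blue",286,219),("white",318,233)): print(n,onz(t,u,v,.104))
print("cup",onz(t,428,186,.098))
a=cv2.resize(t["image"][150:250,380:460],None,fx=5,fy=5,interpolation=2)
b=cv2.resize(s["image"][125:195,335:410],None,fx=5,fy=5,interpolation=2)
b=cv2.copyMakeBorder(b,0,150,0,0,0)
cv2.imwrite("pics/mix.png",np.hstack([a,b])[:,:,::-1])
E
```

```text
red [(np.int32(175), [71.5, 5.9], [63, 0, 18, 15]), (np.int32(15), [184.5, 120.1], [183, 118, 4, 5]), (np.int32(53), [246.2, 225.5], [242, 221, 10, 10]), (np.int32(35), [301.9, 225.9], [299, 223, 7, 7]), (np.int32(63), [307.6, 268.5], [303, 264, 10, 10])]
blue [(np.int32(165), [109.1, 48.3], [102, 42, 15, 14]), (np.int32(17), [151.4, 133.5], [149, 132, 5, 4]), (np.int32(18), [150.3, 142.9], [148, 141, 5, 5]), (np.int32(61), [290.9, 142.9], [283, 141, 17, 5]), (np.int32(675), [423.5, 188.0], [404, 169, 42, 39]), (np.int32(32), [286.0, 218.2], [283, 215, 7, 7])]
red [(np.int32(193), [415.7, 24.1], [411, 7, 11, 35]), (np.int32(43), [348.3, 210.7], [346, 207, 7, 9]), (np.int32(83), [393.4, 211.5], [389, 206, 10, 14]), (np.int32(29), [319.0, 237.7], [316, 232, 8, 11]), (np.int32(20), [325.4, 237.4], [323, 232, 4, 13])]
blue [(np.int32(421), [364.3, 153.8], [345, 140, 41, 25]), (np.int32(154), [183.0, 176.1], [157, 159, 45, 40]), (np.int32(44), [334.2, 219.2], [331, 215, 7, 9]), (np.int32(26), [261.6, 220.5], [258, 216, 8, 10]), (np.int32(393), [36.6, 287.5], [24, 276, 26, 23]), (np.int32(27), [150.4, 314.4], [148, 312, 6, 6]), (np.int32(31), [159.3, 319.7], [156, 317, 7, 6])]
red [0.48958683 0.12197529 0.104     ]
blue [0.50623033 0.16132356 0.104     ]
white [0.47301849 0.08732522 0.104     ]
cup [ 0.58091747 -0.17388486  0.098     ]
```

View pics/mix.png

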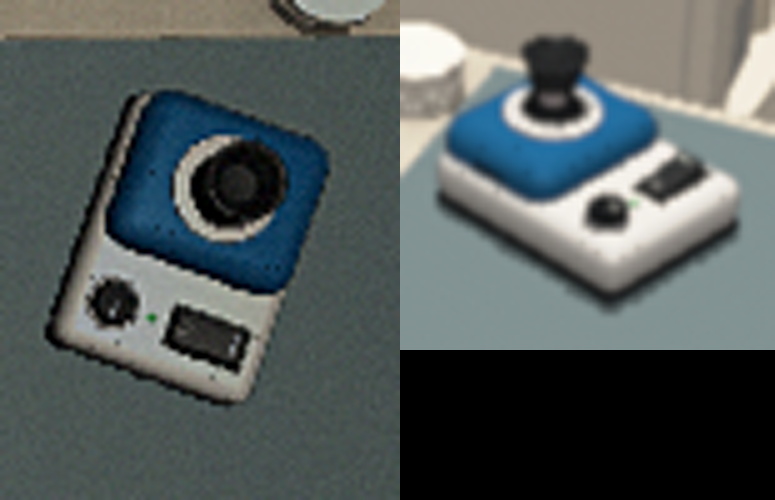

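The crop shows the cup rim centre at about (427.6,187.2), the dial at (402.6,210.4), the rocker centre at (421.4,217.4) and the white-line end on the right at about (427,219).

Run:
```python
import pickle;from h import *
d=pickle.load(open("c0.pkl","rb"))
t,s=d["top"],d["side"]
cup=onz(t,427.6,187.2,.0985);dial=onz(t,402.6,210.4,.051);rk=onz(t,421.4,217.4,.047);on=onz(t,426.8,219,.051)
print(cup,dial,rk,on)
y=dial-rk;th=np.arctan2(y[1],y[0])-np.pi/2;print("mixer yaw",np.degrees(th))
R=np.array([[np.cos(th),-np.sin(th)],[np.sin(th),np.cos(th)]])
A=np.array([[28,0],[-42,30],[-42,-20]])/1000;W=np.array([cup,dial,rk])[:,:2]
# rigid fit
H=(A-A.mean(0)).T@(W-W.mean(0));a=np.arctan2(H[0,1]-H[1,0],H[0,0]+H[1,1]);R=np.array([[np.cos(a),-np.sin(a)],[np.sin(a),np.cos(a)]])
o=W.mean(0)-R@A.mean(0);print("fit yaw",np.degrees(a),"orig",o,"res",(W-A@R.T-o).round(4).tolist(),"on end",R@[-.042,-.0345]+o,"cup",R@[.028,0]+o)
# triangulate red
for n,pt,ps in(("red",(301.9,225.9),(348.3,210.7)),("blue",(286,218.2),(334.2,219.2)),("big",(307.6,268.5),(393.4,211.5))):
    p,a=ray(t,*pt);q,b=ray(s,*ps);k=np.linalg.lstsq(np.c_[a,-b],q-p,rcond=None)[0];print(n,p+a*k[0],q+b*k[1])
```

```text
[ 0.57802123 -0.17270301  0.0985    ] [ 0.52606358 -0.12260478  0.051     ] [ 0.50842399 -0.16976972  0.047     ] [ 0.50421975 -0.1819471   0.051     ]
mixer yaw -20.50569413761066
fit yaw -19.779542709003657 orig [ 0.55394029 -0.16447935] res [[-0.0023, 0.0013], [0.0015, -0.0006], [0.0008, -0.0007]] on end [ 0.50274335 -0.18273102] cup [ 0.58028834 -0.1739546 ]
red [0.48993448 0.12477915 0.09639486] [0.49161511 0.12550227 0.09643869]
blue [0.50839964 0.16204104 0.09411429] [0.50771931 0.16174303 0.09407096]
big [0.3934069  0.11177046 0.12098279] [0.39459064 0.11223835 0.12087978]
```

Request:
servo_tool:
  motion:
    - [1, 3, 3.5, 0, 5]
    - [1, 7, 8, 0, 11]
    - [1, 11, 12.5, 0, 18]
    - [1, 15, 17.5, 0, 25]
    - [1, 19, 22.5, 0, 32]
    - [1, 23, 27, -1, 39]
    - [1, 26, 30.5, -2, 44]
    - [1, 26.9, 31.5, -3, 45]
    - [1, 26.9, 31.5, -3, 45]
    - [1, 26.9, 31.5, -3, 45]
  squeeze: 20

```text
time_s: 1.4
ee_pos: [0.5021, -0.184, 0.1946]
eef_rot: [3.141, 0.0, 1.222]
force: [-0.6, 0.1, -0.0]
grip_width: 0.0007
grip_force: 0.0
```

Run:
```python
from station import ctrl
import pickle;from h import *
o=ctrl.get_obs();c=ctrl.camera("wrist");pickle.dump((o,c),open("w1.pkl","wb"));cv2.imwrite("pics/w1.png",c["image"][:,:,::-1])
print(o["time_s"],o["ee_pos"],o["eef_rot"],o["grip_width"],o["force"])
print(proj(c,[.5027,-.1827,.051],o),proj(c,[.5803,-.174,.0985],o),proj(c,o["ee_pos"]-[0,0,.019],o))
```

```text
1.4 [ 0.50211137 -0.18403493  0.19458044] [3.14134355e+00 2.05733733e-04 1.22200427e+00] 0.0007203999613031076 [-0.64175092  0.11411056 -0.03343475]
[317.32192873 192.76133281] [394.39877742 169.1173512 ] [317.31196147 241.2261462 ]
```

View pics/w1.png

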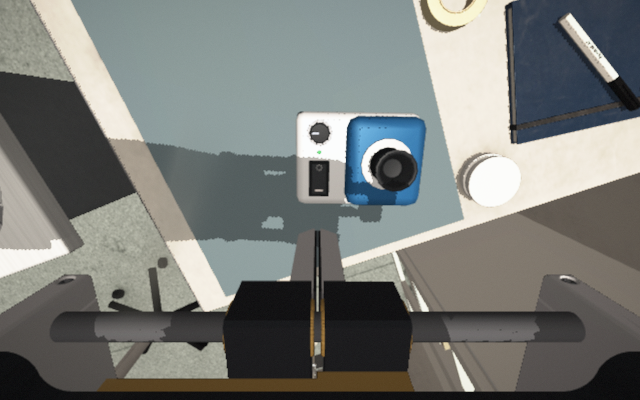

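The wrist picture shows the cup rim centre at about (393.5,169), against a prediction of (394.4,169.1). The rocker's white-line end is at about (319,191), against (317,193), so the estimates hold to about 1.5 mm.

Request:
servo_tool:
  motion:
    - [1, 0.2, -0.2, -4, 0]
    - [1, 0.2, -0.2, -8.5, 0]
    - [1, 0.2, -0.2, -11.5, 0]
    - [1, 0.2, -0.2, -12.1, 0]
    - [1, 0.2, -0.2, -12.5, 0]
    - [1, 0.2, -0.2, -12.8, 0]
    - [1, 0.2, -0.2, -12.9, 0]
    - [1, 0.2, -0.2, -12.9, 0]

```text
time_s: 2.45
ee_pos: [0.5052, -0.1855, 0.0663]
eef_rot: [3.139, 0.001, 1.224]
force: [-1.0, -3.8, 5.5]
grip_width: 0.0004
grip_force: 2.6
```

Request:
servo_tool:
  motion:
    - [1, 0, 0, -0.1, 0]
    - [1, 0, 0, -0.15, 0]
    - [1, 0, 0, 1, 0]
    - [1, 0, 0, 6, 0]
    - [1, 0, 0, 11, 0]
    - [1, 0, 0, 12.9, 0]
    - [1, 0, 0, 12.9, 0]

```text
time_s: 3.32
ee_pos: [0.5051, -0.1848, 0.1958]
eef_rot: [3.139, -0.0, 1.224]
force: [0.0, -1.3, -0.0]
grip_width: 0.0003
grip_force: 0.0
```

Run:
```python
from station import ctrl
import pickle;from h import *
o=ctrl.get_obs();c=ctrl.camera("wrist");pickle.dump((o,c),open("w2.pkl","wb"))
o1,c1=pickle.load(open("w1.pkl","rb"))
f=lambda i:cv2.resize(i[100:215,290:435],None,fx=2.7,fy=2.7,interpolation=2)
f=lambda i:cv2.resize(i[110:210,295:335],None,fx=5,fy=5,interpolation=2)
g=cv2.resize(c["image"][140:200,360:425],None,fx=6,fy=6,interpolation=2);g=cv2.copyMakeBorder(g,0,140,0,0,0)
cv2.imwrite("pics/w2.png",np.hstack([f(c1["image"]),f(c["image"]),g])[:,:,::-1])
print(o["time_s"],o["ee_pos"],o["eef_rot"],proj(c,[.5803,-.174,.0985],o))
```

```text
3.325 [ 0.5051088  -0.18476903  0.19578226] [ 3.13883827e+00 -1.63903967e-04  1.22443003e+00] [390.42804393 169.43119539]
```

View pics/w2.png

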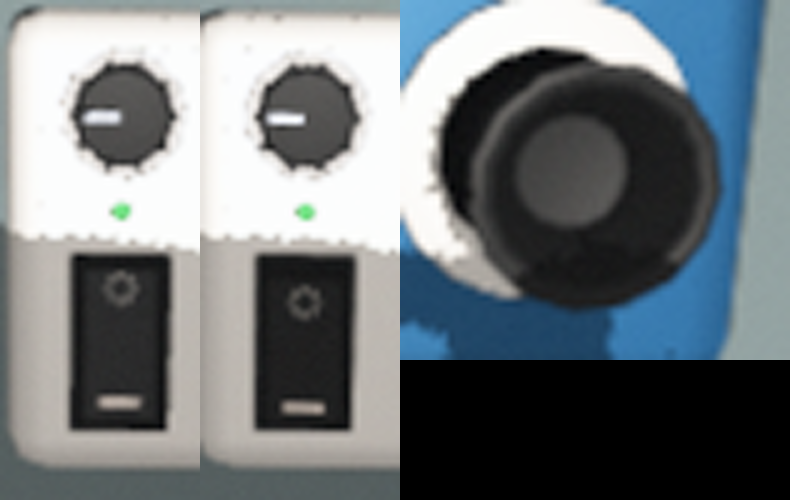

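The crop shows that both the ring and the line ends of the rocker shifted. The cup's rim centre is at about (392.7,171.2) and its floor centre at about (388.5,168.5).

Run:
```python
import pickle;from h import *
o,c=pickle.load(open("w2.pkl","rb"));o1,c1=pickle.load(open("w1.pkl","rb"))
print("rim",onz(c,392.7,171.2,.0985,o),"floor",onz(c,388.5,168.5,.0825,o))
a=np.radians(-19.8);R=np.array([[np.cos(a),-np.sin(a)],[np.sin(a),np.cos(a)]])
for nm,y,zs in(("ring",-.0055,(.046,.051)),("line",-.0345,(.051,.046))):
  for z in zs:
    P=np.append(R@[-.042,y]+[.55394,-.16448],z);print(nm,z,proj(c1,P,o1),proj(c,P,o))
print("seen before ring/line",(295+121/5,110+290/5),(319,110+402/5),"after",(295+105/5,110+302/5),(295+102/5,110+408/5))
```

```text
rim [ 0.58181074 -0.17628417  0.0985    ] floor [ 0.58176625 -0.17658607  0.0825    ]
ring 0.046 [317.26924864 165.86216905] [314.18890164 166.0294726 ]
ring 0.051 [317.27179471 166.62794476] [314.15499348 166.79300292]
line 0.051 [317.35726033 192.76141057] [314.25627178 192.82022763]
line 0.046 [317.35349394 191.6221649 ] [314.28780857 191.68615778]
seen before ring/line (319.2, 168.0) (319, 190.4) after (316.0, 170.4) (315.4, 191.6)
```

The rocker shift matches a full tilt, so the mixer is on. Next is the rack.

Request:
servo_tool:
  motion:
    - [0.4, -0.2, 3, 0, -1]
    - [0.4, -0.4, 8, 0, -2]
    - [0.4, -0.6, 13, 0, -3]
    - [0.4, -0.9, 18, 0, -4]
    - [0.4, -1.1, 23, 0, -4.6]
    - [0.4, -1.3, 28, 0, -4.6]
    - [0.4, -1.4, 30.5, 0, -4.6]
    - [0.4, -1.4, 31, 0, -4.6]
    - [0.4, -1.4, 31, 0, -4.6]
    - [0.4, -1.4, 31, 0, -4.6]

```text
time_s: 4.62
ee_pos: [0.4907, 0.1242, 0.1939]
eef_rot: [-3.141, 0.0, 1.143]
force: [-0.2, -0.2, -1.2]
grip_width: 0.0565
grip_force: 0.0
```

Run:
```python
from station import ctrl
import pickle;from h import *
o=ctrl.get_obs();c=ctrl.camera("wrist");pickle.dump((o,c),open("w3.pkl","wb"));cv2.imwrite("pics/w3.png",c["image"][:,:,::-1])
print(o["time_s"],o["ee_pos"],o["eef_rot"],o["grip_width"])
print("red",blobs(c["image"],(0,150,60),(8,255,255))[0]); print("blue",blobs(c["image"],(98,140,60),(115,255,255))[0])
print(proj(c,[.4908,.125,.104],o))
```

```text
4.625 [0.4906943  0.12418338 0.19393116] [-3.14118498e+00  3.64330797e-04  1.14283337e+00] 0.05653145700399839
red [(np.int32(702), [248.5, 71.2], [232, 54, 35, 35]), (np.int32(291), [316.3, 206.4], [308, 196, 18, 21]), (np.int32(501), [225.0, 267.2], [212, 251, 29, 33])]
blue [(np.int32(368), [478.9, 83.8], [468, 64, 22, 40]), (np.int32(233), [316.8, 163.5], [308, 154, 19, 20])]
[317.07585034 208.26307149]
```

View pics/w3.png

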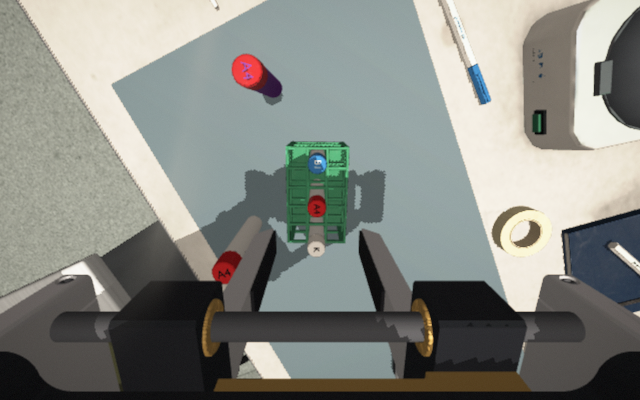

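The picture shows the tube row vertical in the image: blue (317,163), red (317,206), white (316,248). The yaw is right and the red tube is centred to about 2 mm.

Request:
servo_tool:
  motion:
    - [0.4, 0.1, 0.2, -3, 0]
    - [0.4, 0.1, 0.2, -6, 0]
    - [0.4, 0.1, 0.2, -8.5, 0]
    - [0.4, 0.1, 0.2, -10.2, 0]
    - [0.4, 0.1, 0.2, -10.5, 0]
    - [0.4, 0.1, 0.2, -10.5, 0]
    - [0.8, 0.1, 0.2, -10.5, 0]
    - [1, 0.1, 0.2, -10.5, 0]
    - [1, 0.1, 0.2, -10.5, 0]
    - [1, 0.1, 0.2, -10.5, 0]
    - [1, 0.1, 0.2, -10.5, 0]
    - [1, 0.1, 0.2, -10.5, 0]
  squeeze: 40

```text
time_s: 6.18
ee_pos: [0.4917, 0.1271, 0.0893]
eef_rot: [3.142, -0.0, 1.144]
force: [-0.2, -0.1, 2.0]
grip_width: 0.0168
grip_force: 40.0
```

Request:
servo_tool:
  motion:
    - [1, 0, 0, 1, 0]
    - [1, 0, 0, 4, 0]
    - [1, 0, 0, 8, 0]
    - [1, 0, 0, 11, 0]
    - [1, 0, 0, 12, 0]
    - [1, 1, -3.5, 12, 0]
    - [1, 2.5, -8, 12, 0]
    - [1, 4, -13, 12, 0]
    - [1, 5.5, -18, 12, 0]
    - [1, 7, -23, 12, 0]
    - [1, 8.2, -27.5, 12, 0]
    - [1, 8.9, -29.8, 12, 0]
    - [1, 9, -30.3, 12, 0]
    - [1, 9, -30.3, 12, 0]
    - [1, 9, -30.3, 12, 0]

```text
time_s: 8.05
ee_pos: [0.5816, -0.1748, 0.2093]
eef_rot: [-3.141, -0.0, 1.145]
force: [0.1, -0.1, -0.2]
grip_width: 0.0163
grip_force: 40.0
```

Run:
```python
from station import ctrl
import pickle;from h import *
o=ctrl.get_obs();c=ctrl.camera("wrist");t=ctrl.camera("top");s=ctrl.camera("side");pickle.dump((o,c,t,s),open("w4.pkl","wb"))
print(o["time_s"],o["ee_pos"],o["eef_rot"],o["grip_width"],o["force"])
P=o["ee_pos"]
for n,k in(("w",c),("s",s)): print(n,"foot",proj(k,P-[0,0,.083],o),"cup",proj(k,[.5812,-.1755,.0985],o))
b=cv2.resize(s["image"][95:185,325:405],None,fx=5,fy=5,interpolation=2)
a=cv2.resize(c["image"][140:290,240:390],(450,450),interpolation=2)
cv2.imwrite("pics/w4.png",np.hstack([a[:450],b[:450]])[:,:800,::-1])
```

```text
8.05 [ 0.5815654  -0.17480243  0.20925927] [-3.14140954e+00 -1.03389215e-04  1.14500996e+00] 0.016320057522138966 [ 0.05822495 -0.12534181 -0.15790626]
w foot [317.31899914 211.50477859] cup [317.26546467 203.38158127]
s foot [366.32047714 125.70921569] cup [366.14473213 134.7197964 ]
```

View pics/w4.png

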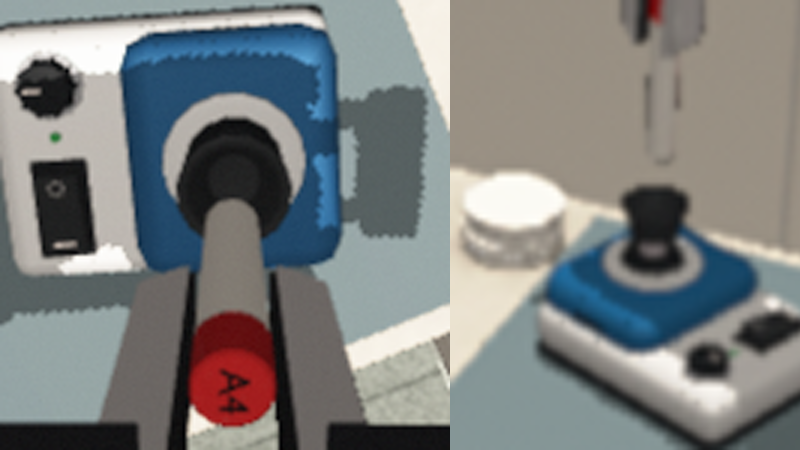

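The side crop shows the foot centre at x≈367.4 and the cup rim centre at x≈366.2. The wrist crop shows both at column 318, with the far rim edge at row 179.3 and the far foot edge at about row 205.7.

Run:
```python
import pickle;from h import *
o,c,t,s=pickle.load(open("w4.pkl","rb"));P=o["ee_pos"]
x=np.array([np.cos(1.145),np.sin(1.145),0])
f=P-[0,0,.083]
print("foot far edge",proj(c,f+.0083*x,o))
for C in([.5816,-.1748,.0985],):
    C=np.array(C);print("rim far",proj(c,C+.02*x,o),proj(c,C+.024*x,o),"floor far",proj(c,C+.0095*x-[0,0,.016],o))
# dark rim, column profile in wrist
g=c["image"].astype(int);print(g[172:210,318].sum(1)); print(g[200,285:350].sum(1))
gs=s["image"].astype(int); print(gs[137,352:382].sum(1)); print(gs[124,358:378].sum(1)); print(gs[112,358:378].sum(1))
for C in([.5816,-.1748,.0985],):print(proj(s,C),proj(s,np.array(C)+.003*x),proj(s,f),proj(s,f+[0,0,.02]))
```

```text
foot far edge [317.31923796 202.66712022]
rim far [317.34211186 182.926341  ] [317.3423108  178.89490802] floor far [317.33568696 189.39883324]
[548 541 537 532 531 536 469 262  50  53  55  58  62  94 111  98  85  66
  62  79  96  95  99 104 102 105 100  98 101 103 110 111 111 107 258 353
 368 371]
[172 182 185 187 197 202 211 217 218 221 385 514 521 440 241  98  98  84
  73  59  69  68  59  63  75 103  96 100  98 102 104 102 105 101 107 110
 101 106 107 105  92  86  68  71  63  66  64  73  80  93 102 236 430 513
 509 421 213 214 217 210 207 259 337 362 339]
[656 645 635 623 633 638 626 489 256 105  95  99 101  99  97  97  94  89
  83 132 275 401 431 431 431 430 429 428 430 429]
[427 429 428 428 428 420 393 408 426 435 429 411 423 429 427 428 428 429
 427 430]
[428 428 427 429 431 397 308 371 420 432 435 407 339 401 428 429 426 429
 427 425]
[365.90011286 134.80987173] [365.05576787 135.18991437] [366.32047714 125.70921569] [366.62127638 118.99797766]
```

The dark lump beyond the rim is shadow. The real rim edge is at about row 185, so the tube and cup are aligned to about 1–2 mm, which is fine for the funnel. I'll descend now.

Request:
servo_tool:
  motion:
    - [1, 0, 0.1, -1, 0]
    - [1, 0, 0.1, -2, 0]
    - [1, 0, 0.1, -3, 0]
    - [1, 0, 0.1, -3.6, 0]
    - [1, 0, 0.1, -4, 0]
    - [1, 0, 0.1, -4.2, 0]
    - [1, 0, 0.1, -4.3, 0]
    - [1, 0, 0.1, -4.3, 0]

```text
time_s: 9.2
ee_pos: [0.5817, -0.1749, 0.1664]
eef_rot: [3.141, -0.0, 1.144]
force: [-0.1, -0.3, 0.4]
grip_width: 0.0163
grip_force: 40.0
```

Request:
servo_tool:
  motion:
    - [1, 0, 0, -0.1, 0]
    - [1, 0, 0, -0.2, 0]
    - [1, 0, 0, -0.3, 0]
    - [1, 0, 0, -0.4, 0]
    - [1, 0, 0, -0.4, 0]
    - [1, 0, 0, -0.4, 0]

```text
time_s: 9.95
ee_pos: [0.5818, -0.1749, 0.1624]
eef_rot: [3.141, -0.0, 1.144]
force: [2.0, -0.2, 4.0]
grip_width: 0.0164
grip_force: 40.0
```

Request:
servo_tool:
  motion:
    - [1, 0, 0, -0.1, 0]
    - [1, 0, 0, -0.2, 0]
    - [1, 0, 0, -0.3, 0]
    - [1, 0, 0, -0.4, 0]
    - [1, 0, 0, -0.4, 0]
    - [1, 0, 0, -0.4, 0]

```text
time_s: 10.7
ee_pos: [0.5818, -0.1749, 0.1585]
eef_rot: [3.141, -0.0, 1.144]
force: [-0.1, 0.4, 6.6]
grip_width: 0.0164
grip_force: 40.0
```

Request:
servo_tool:
  motion:
    - [1, 0, 0, -0.1, 0]
    - [1, 0, 0, -0.2, 0]
    - [1, 0, 0, -0.2, 0]
    - [1, 0, 0, -0.2, 0]

```text
time_s: 11.2
ee_pos: [0.5821, -0.175, 0.1577]
eef_rot: [3.139, -0.0, 1.144]
force: [-1.1, 0.6, 15.4]
grip_width: 0.0164
grip_force: 40.0
```

Request:
servo_tool:
  motion:
    - [1, 0, 0, 0, 0]
    - [1, 0, 0, 0, 0]
    - [1, 0, 0, 0, 0]
    - [1, 0, 0, 0, 0]
    - [1, 0, 0, 0, 0]
    - [1, 0, 0, 0, 0]

```text
time_s: 11.95
ee_pos: [0.5821, -0.175, 0.1577]
eef_rot: [3.139, -0.0, 1.144]
force: [-1.0, 1.4, 15.2]
grip_width: 0.017
grip_force: 40.0
```

Run:
```python
from station import ctrl
from h import *
o=ctrl.get_obs();c=ctrl.camera("wrist");s=ctrl.camera("side")
print(o["time_s"],o["ee_pos"],o["force"],o["grip_force"])
b=cv2.resize(s["image"][95:185,325:405],None,fx=5,fy=5,interpolation=2)
a=cv2.resize(c["image"][140:290,240:390],(450,450),interpolation=2)
cv2.imwrite("pics/w5.png",np.hstack([a,b])[:,:800,::-1])
```

```text
11.95 [ 0.58213756 -0.17503295  0.1576574 ] [-1.04303678  1.40696619 15.15001926] 40.00863455235958
```

View pics/w5.png

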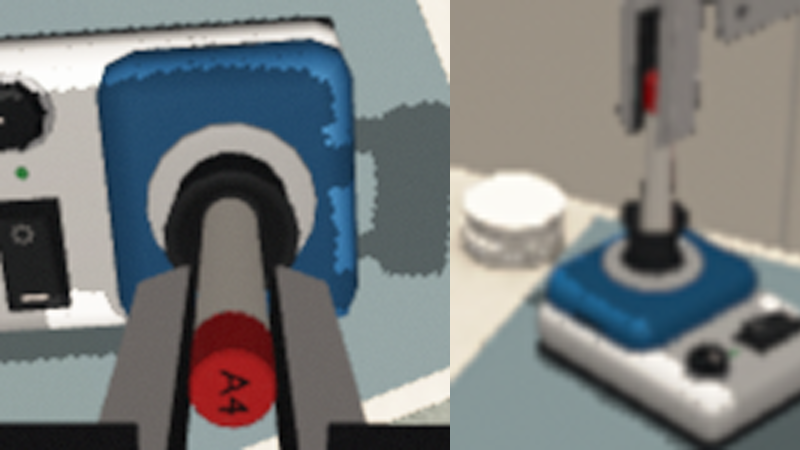

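The picture shows the tube upright in the depressed cup, with the foot centred in the rim. The force is steady at 15 N.

```bash
python3 -c "
from station import ctrl
print(ctrl.hand_in())"
```

```text
the job is handed in; nothing more can be done
None
```

I handed the job in at about 12 s with the mixer on (judged from the rocker's tilt in the pictures) and the red-capped tube gripped upright at 40 N, holding the cup on its stop with a steady 15 N; no verdict was returned.

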